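Load the basket carriers for the watch cleaning machine

ROBOT

A 7-joint arm with a two-finger parallel gripper is mounted at the origin on the work surface. World frame = base frame: x ahead of the robot, y to its left, z up, the work surface at z = 0. Lengths are in m, angles in rad, forces in N, time in s.
With the tool pointing down it reaches from about 0.425 to 0.875 m from the base axis. Payload 8.4 kg.
Tool frame: the origin (TCP) lies on the centre line of the jaws, within the pads' length; the fingertips stand 17 mm ahead of it and the grasp point (between the pads) lies 2 mm behind it; z points along the fingers, y is the direction in which the jaws open and shut (so a half turn about z gives the same grasp; the last joint's range is limited). The gripper opens to 87 mm and grips with 3 to 60 N. Pads are 19 mm wide; open, the fingers measure 117 mm over their backs; the gripper's body (75 mm by 190 mm) begins 51 mm behind the grasp point.
Start: joints at [-1.334, 0.333, 0.04, 1.465, -0.013, 1.343, -0.059], TCP at [0.214, 0.614, 0.209] pointing down, gripper open.
Joint ranges: [-2.58, 2.58], [-0.38, 2.09], [-1.3, 1.39], [0.25, 2.4], [-1.5, 4.64], [0.08, 2.09], [-2.65, 2.65]. Speed limits (rad/s): [2.22, 2.22, 2.79, 2.79, 3.14, 3.14, 3.14].

INTERFACE

Orientations are given as a unit quaternion [w, x, y, z].
In Python, from station import arm, snapshot, job_done gives the robot as it stands.
- The arm moves only by the tool carry_out, never from a script. Its argument "motion" is text: rows parted by semicolons, each of 7 numbers parted by spaces: the shift along the tool's x, y, z in cm, then the turn, a rotation vector about the tool's x, y, z in degrees, then the closure, from 0 (fully open) to 1 (shut). A call has exactly 10 rows; each row is the pose to reach, as a shift and turn from the pose commanded when the call began, along the tool's axes at that moment; what a row does not reach only later rows make up. A row lasts 1/12 s, in which the tool goes at most 41.7 mm and 7.16 degrees, less where a joint would pass 70% of its speed; a pose out of reach is approached as far as the arm can. A call with a gripper value outside its range is refused whole. The fingers move at their own pace and stop on an object; "grip_force" is the grip in N (left out, the last holds). Time passes only in rows, so rows that repeat a pose let the fingers close, or fill a call up. It gives the time, the measured TCP pose, the force and the opening at its end, in the units of the state.
- arm.sense(): the state, without advancing time (a new reading comes with each control period).
- snapshot(name): name is "scene" or "top"; returns a dict with "pixels" (400x640x3 uint8, blue, green, red), "depth" (400x640 float32, m along the optical axis (not along the pixel's ray), 0 where there is no reading), "fx", "fy", "cx", "cy" (pixels), "dist_coeffs" ([k1, k2, p1, p2, k3] as OpenCV has them; the pictures are not rectified), "rvec" (rotation vector, rad) and "tvec" (3), from world to camera coordinates, as OpenCV has them. Camera axes: x right, y down, z forward; pixel columns grow to the right and rows downward; lengths in m; the calibration is good to about 2 mm. A picture is of the moment at which its call begins.
- job_done(): hands the job in, once; it reports no verdict.
The state is a dict: "t": time; "q": joint angles; "joint_velocities": joint speeds; "joint_efforts": joint torques, N m; "ee_pos": TCP position; "eef_rot": TCP orientation; "ft_force": force on the tool from outside, world axes, zero at the start; "wrist_torque": the same for the moment, N m; "gripper_width": finger opening in m.
Only numpy, scipy, OpenCV 4.12 (cv2) and the standard library are available. Lean on these libraries where they do the work, as an engineer would, in place of code of your own. Each camera call takes 0.05 s, during which the arm holds its last target. There are 200 camera calls.

TASK

Load the two carriers for the cleaning machine: on the wide carrier stack the deep basket, on it the divided basket and on that the wide lid; on the narrow carrier put the small basket and on it the small lid. Every piece must sit level and fully home in the rim below it. Keep the baskets upright so that no parts spill, and do not disturb the opened movement in its holder.

Things in the scene. Friction and masses are not known exactly. Their poses are not given: they have to be found in the camera images.
- deep_mid (a point): The deep basket: round open steel mesh, 56 mm across, 37 mm high, no partitions, a brass plate in it. Point: its centre, 18.5 mm above its underside; z up. Wall to grip: 7 to 37 mm up. Below it a foot tapers from 47 to 34 mm diameter over 7 mm; it guides itself into the rim or ring below (1.5 mm play) till the wall's shoulder rests on it. Seated: point 11.5 mm above the seat point. 65 to 125 g.
- divided_mid (a point): The divided basket: round open steel mesh, 56 mm across, 27 mm high, split in four by a low cross, small brass wheels in it. Point: its centre, 13.5 mm above its underside; z up. Wall to grip: 7 to 27 mm up. Foot as on the deep basket (47 to 34 mm diameter, 7 mm high); it fits the deep basket's rim. Seated there its point is 25 mm above the deep basket's point. Loose, 50 to 95 g.
- wide_lid_knob (a point): The wide lid: steel disc 56 mm across, 3 mm thick, on a 7 mm foot like the baskets', with an upright knob: 10 mm stem, on it a round head 16 mm across and 14 mm high. 40 mm high in all. Point: centre of the knob's head, 33 mm above the underside, 23 mm above the disc's upper face; z up. Seated on the divided basket it is 39.5 mm above that basket's point. Loose, 45 to 80 g.
- small_mid (a point): The small basket: round open steel mesh, 40 mm across, 26 mm high, a small brass plate and wheels in it. Point: its centre, 13 mm above its underside; z up. Wall to grip: 6 to 26 mm up. Below it a foot tapers from 32 to 21 mm diameter over 6 mm and guides itself into the ring below till the shoulder rests on it. Seated: point 7 mm above the narrow carrier's seat point. Loose, 37 to 68 g.
- small_lid_knob (a point): The small lid: steel disc 40 mm across, 3 mm thick, on a 6 mm foot like the small basket's, with an upright knob: 10 mm stem, on it a round head 14 mm across and 14 mm high. 39 mm high in all. Point: centre of the knob's head, 32 mm above the underside, 23 mm above the disc's upper face; z up. Seated on the small basket it is 39 mm above that basket's point. Loose, 30 to 54 g.
- wide_carrier_seat (a point): The wide carrier, fixed to the bench: steel base 74 mm across, 6 mm high, with a raised seat ring (56 mm outside, 50 mm inside diameter, top 14 mm above the bench) that takes a wide basket's foot. Its wire stirrup lies folded down on the bench, reaching 134 mm from the centre along its x axis, 80 mm wide, at most 16 mm high. Point: centre of the seat ring, level with its top; z up.
- narrow_carrier_seat (a point): The narrow carrier, the smaller of the two, fixed to the bench: base 58 mm across, seat ring 40 mm outside and 35 mm inside diameter, top 14 mm above the bench, takes the small basket's foot. Stirrup folded down, reaching 114 mm from the centre along its x axis, 64 mm wide, at most 16 mm high. Point: centre of the seat ring, level with its top; z up.
- movement_mid (a point): An opened watch movement standing in its clear plastic holder, to be left alone: a brass disc with steel bridges, holder 43 mm across, 17 mm high in all. Loose, 80 g. Point: on its axis, 8 mm above its underside; z up.

How it is judged:
By the outcome, as a careful person would: the job done as asked, in the order asked, and still so for the second after the job is handed in, with the robot touching nothing.
It also fails if it takes over 120 s, if anything falls off the work surface, if the arm or the gripper's body presses on something with over 40 N, if the wrist force passes 120 N, or if a joint passes its speed limit or range.

## Working session

There is one attempt and no reset: what is moved stays moved. The work goes in short steps, Python scripts to look and compute and a tool call to move; the robot and the scene stay as the last step left them, time stands still between calls to the robot, and variables do not carry over. Pictures are saved under pics/ and viewed, about 12 in all and at most 16, crops included, and the job is handed in when it is done.

Besides the shell and the picture viewer there is one more tool, called as name(argument=value, ...) on one line, values as JSON. carry_out: Moves the arm, as the interface text tells. Its arguments: {"type":"object","properties":{"motion":{"type":"string"},"grip_force":{"type":"number"}},"required":["motion"]}

```bash
mkdir -p pics; ls; python3 - <<'E'
from station import arm, snapshot
import cv2,numpy as np,pickle
s=arm.sense(); print({k:np.round(v,4) for k,v in s.items()})
for n in("scene","top"):
    d=snapshot(n); pickle.dump(d,open(n+'.pkl','wb')); cv2.imwrite(f'pics/{n}0.png',d['pixels'])
    R=cv2.Rodrigues(np.array(d['rvec'],float))[0]; print(n,-R.T@np.array(d['tvec']),R[2],d['fx'],d['dist_coeffs'])
E
```

```text
pics
{'t': np.float64(0.0), 'q': array([-1.3342,  0.3339,  0.0399,  1.4663, -0.0134,  1.3433, -0.0585]), 'joint_velocities': array([-0.0009, -0.0004, -0.0016, -0.0001, -0.001 , -0.0001,  0.0006]), 'joint_efforts': array([ 2.00000e-04, -6.56342e+01,  1.33560e+00, -4.03815e+01,
       -5.96000e-02,  4.49000e-02,  2.00000e-04]), 'ee_pos': array([0.214 , 0.6132, 0.2078]), 'eef_rot': array([-1.000e-04,  1.671e-01,  9.859e-01, -8.000e-04]), 'ft_force': array([ 0.4376,  0.4546, -0.8096]), 'wrist_torque': array([-0.032 , -0.0034,  0.0333]), 'gripper_width': np.float64(0.0866)}
scene [ 0.88760427 -0.44110129  0.9024275 ] [-0.3435712   0.43707861 -0.83121665] 470.85720250865097 [-0.086808  0.        0.        0.        0.      ]
top [ 0.43794771 -0.00752553  0.97150413] [ 0.08112291  0.00556102 -0.99668859] 478.974953949314 [0.02286867 0.         0.         0.         0.        ]
```

View pics/scene0.png

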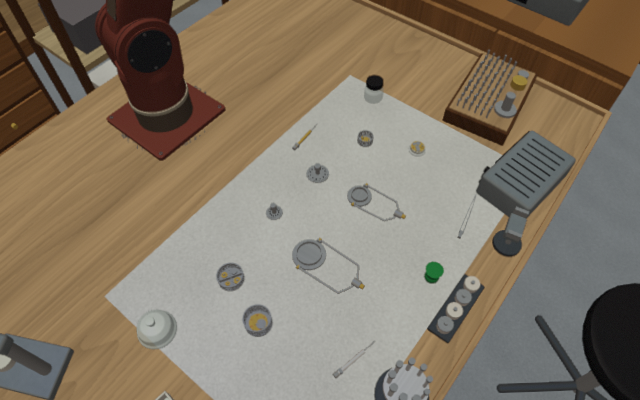

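View pics/top0.png

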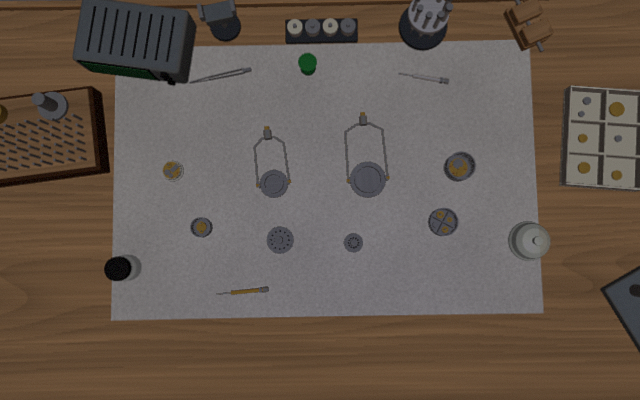

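The top view shows the deep basket at (460,166), divided at (443,222), wide lid at (280,240), small lid at (353,242), small basket at (201,227), movement at (173,171), wide carrier at (367,180) and narrow carrier at (274,183). Image up is +x and image left is +y. I'll get the heights from depth and the centres from both views.

```bash
cat > h.py <<'E'
import cv2,numpy as np,pickle
from station import arm, snapshot
def K(d): return np.array([[d['fx'],0,d['cx']],[0,d['fy'],d['cy']],[0,0,1.]])
def pose(d): return cv2.Rodrigues(np.array(d['rvec'],float))[0],np.array(d['tvec'],float).ravel()
def rays(d,uv):
    n=cv2.undistortPoints(np.array(uv,float).reshape(-1,1,2),K(d),np.array(d['dist_coeffs'])).reshape(-1,2)
    return np.c_[n,np.ones(len(n))]
def cast(d,uv,z):
    R,t=pose(d); c=-R.T@t; w=rays(d,uv)@R
    return c+w*((z-c[2])/w[:,2])[:,None]
def cloud(d):
    v,u=np.mgrid[:400,:640]; R,t=pose(d)
    return ((rays(d,np.c_[u.ravel(),v.ravel()])*d['depth'].reshape(-1,1)-t)@R).reshape(400,640,3)
def proj(d,P): return cv2.projectPoints(np.array(P,float).reshape(-1,1,3),np.array(d['rvec'],float),np.array(d['tvec'],float),K(d),np.array(d['dist_coeffs']))[0].reshape(-1,2)
def fitc(p):
    A=np.c_[2*p,np.ones(len(p))]; s=np.linalg.lstsq(A,(p**2).sum(1),rcond=None)[0]
    return s[0],s[1],np.sqrt(s[2]+s[0]**2+s[1]**2)
E
python3 - <<'E'
from h import *
T={'deep':(460,166,.037,28),'div':(443,222,.027,28),'wlid':(280,240,.010,28),'slid':(353,242,.009,20),'small':(201,227,.026,20),'mov':(173,171,.017,21.5),'wc':(367,180,.014,28),'nc':(274,183,.014,20)}
top=pickle.load(open('top.pkl','rb'));sc=pickle.load(open('scene.pkl','rb'))
C={n:cloud(d) for n,d in(('top',top),('scene',sc))}
for k,(u,v,h,r) in T.items():
    g=cast(top,[(u,v)],h)[0]
    for n,d in(('top',top),('scene',sc)):
        P=C[n].reshape(-1,3); P=P[d['depth'].ravel()>0]
        near=np.hypot(P[:,0]-g[0],P[:,1]-g[1])<r/1000+.012
        Q=P[near]; hi=Q[abs(Q[:,2]-h)<.005]
        # rim: colour ring by outline at rim height
        c,_=cv2.minEnclosingCircle(hi[:,:2].astype(np.float32)) if len(hi) else((0,0),0)
        print(k,n,np.round(g[:2],4),'zpct',np.round(np.percentile(Q[:,2],[2,50,98]),4),len(hi),'minenc',np.round(c,4),round(_*1000,1))
out=[]
for n,d in(('top',top),('scene',sc)):
    for k,(u,v,h,r) in T.items():
        x,y=np.round(proj(d,cast(top,[(u,v)],h))[0]).astype(int)
        out.append(cv2.resize(d['pixels'][y-24:y+25,x-24:x+25],(196,196),interpolation=cv2.INTER_CUBIC))
cv2.imwrite('pics/crops.png',np.vstack([np.hstack(out[i:i+4]) for i in range(0,16,4)])[:, :])
E
```

```text
deep top [ 0.5869 -0.2694] zpct [-0.0031  0.0093  0.0376] 137 minenc [ 0.5889 -0.2708] 28.4
deep scene [ 0.5869 -0.2694] zpct [-0.0026  0.0097  0.0377] 148 minenc [ 0.5884 -0.2705] 28.5
div top [ 0.4779 -0.2345] zpct [-0.0033  0.0073  0.0277] 132 minenc [ 0.4791 -0.2356] 28.2
div scene [ 0.4779 -0.2345] zpct [-0.0029  0.0085  0.0277] 133 minenc [ 0.4786 -0.2359] 29.4
wlid top [0.4484 0.0884] zpct [-0.0035  0.0025  0.0391] 528 minenc [0.4442 0.0882] 32.4
wlid scene [0.4484 0.0884] zpct [-0.0027  0.0037  0.0399] 283 minenc [0.4478 0.0897] 28.2
slid top [ 0.4419 -0.0577] zpct [-0.0037  0.001   0.0382] 257 minenc [ 0.4419 -0.0577] 20.0
slid scene [ 0.4419 -0.0577] zpct [-0.0029  0.0018  0.0388] 163 minenc [ 0.4389 -0.0591] 23.0
small top [0.4767 0.2425] zpct [-0.0037  0.0019  0.026 ] 82 minenc [0.4773 0.245 ] 20.2
small scene [0.4767 0.2425] zpct [-0.0028  0.0046  0.0271] 57 minenc [0.4767 0.2462] 21.2
mov top [0.5907 0.3014] zpct [-0.0039  0.0014  0.0184] 236 minenc [0.5937 0.306 ] 18.8
mov scene [0.5907 0.3014] zpct [-0.004   0.0015  0.0173] 111 minenc [0.5946 0.307 ] 19.3
wc top [ 0.5657 -0.0884] zpct [-0.0023  0.0051  0.0149] 163 minenc [ 0.569  -0.0885] 38.7
wc scene [ 0.5657 -0.0884] zpct [-0.0014  0.0061  0.015 ] 176 minenc [ 0.5671 -0.0882] 39.7
nc top [0.5631 0.099 ] zpct [-0.0021  0.0052  0.0144] 105 minenc [0.5654 0.0998] 31.4
nc scene [0.5631 0.099 ] zpct [-0.0015  0.0061  0.0148] 109 minenc [0.5603 0.0988] 31.5
```

```bash
python3 -c "
import cv2;a=cv2.imread('pics/crops.png');cv2.imwrite('pics/crops2.png',cv2.resize(a,(600,600)))"
```

```text
(no output)
```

View pics/crops2.png

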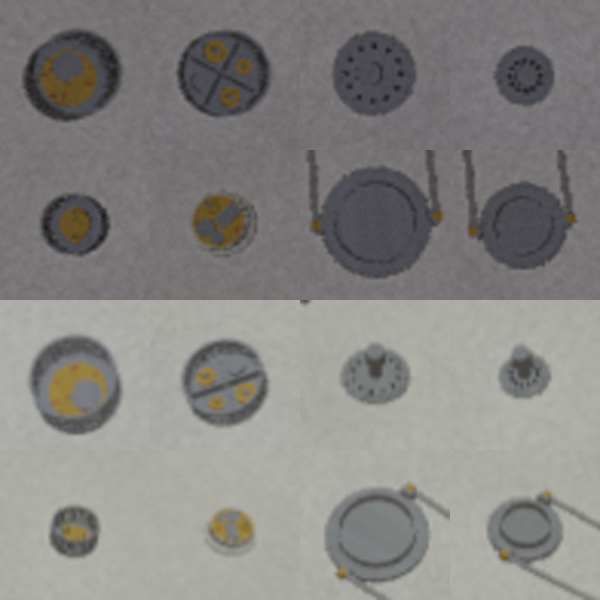

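Crops confirm the identification. The stirrups run along +x, so jaws along world x suit both carriers. Next I refine the lid and carrier centres and compute the first shift.

```bash
cat >> h.py <<'E'
from scipy.spatial.transform import Rotation as Ro
def rot(s): return Ro.from_quat(np.array(s['eef_rot'])[[1,2,3,0]])
def to(p,yaw=0):
    "tool-frame shift (cm) and turn (deg) from measured pose to p, jaws' y axis at world yaw, pointing down"
    s=arm.sense(); r=rot(s); c,q=np.cos(yaw),np.sin(yaw)
    W=Ro.from_matrix(np.array([[-q,c,0],[c,q,0],[0,0,-1.]]))
    return np.round(r.inv().apply(np.array(p)-s['ee_pos'])*100,2),np.round((r.inv()*W).as_rotvec(degrees=True),2)
def pts(n,z0,z1,g,rad,d=None):
    d=d or snapshot(n); P=cloud(d).reshape(-1,3)
    return P[(d['depth'].ravel()>0)&(np.hypot(P[:,0]-g[0],P[:,1]-g[1])<rad)&(P[:,2]>z0)&(P[:,2]<z1)]
E
python3 - <<'E'
from h import *
D={n:pickle.load(open(n+'.pkl','rb')) for n in('top','scene')}
for n,d in D.items():
    for k,g in(('wlid',(.448,.089)),('slid',(.442,-.058))):
        q=pts(n,.034,.05,g,.02,d); c,r=cv2.minEnclosingCircle(q[:,:2].astype(np.float32)); print(n,k,len(q),np.round(c,4),round(r*1000,1),np.round(np.median(q,0),4))
    for k,g,r in(('wc',(.567,-.088),.033),('nc',(.563,.099),.025)):
        q=pts(n,.0115,.018,g,r,d); print(n,k,len(q),np.round(fitc(q[:,:2]),4))
    for k,g,z,r in(('deep',(.5887,-.2707),.037,.033),('div',(.4789,-.2358),.027,.033),('small',(.477,.2455),.026,.024)):
        q=pts(n,z-.004,z+.005,g,r,d); print(n,k,len(q),np.round(fitc(q[:,:2]),4))
print(to((.36,.36,.2)))
E
```

```text
top wlid 53 [0.4492 0.0894] 8.0 [0.4483 0.0894 0.039 ]
top slid 35 [ 0.4413 -0.0577] 6.6 [ 0.4416 -0.0579  0.0379]
top wc 98 [ 0.5689 -0.0896  0.0267]
top nc 65 [0.5639 0.1006 0.0192]
top deep 125 [ 0.5885 -0.2709  0.0266]
top div 122 [ 0.4792 -0.2356  0.0266]
top small 78 [0.4774 0.2451 0.0188]
scene wlid 36 [0.4476 0.089 ] 9.2 [0.4483 0.0887 0.0391]
scene slid 30 [ 0.4387 -0.0577] 8.2 [ 0.4408 -0.0574  0.0381]
scene wc 102 [ 0.5677 -0.0892  0.0269]
scene nc 62 [0.5627 0.1009 0.0194]
scene deep 134 [ 0.588  -0.2715  0.026 ]
scene div 129 [ 0.4786 -0.2363  0.0265]
scene small 48 [0.4772 0.2456 0.0183]
(array([-22.12, -19.1 ,   0.82]), array([-7.000e-02,  6.000e-02,  7.076e+01]))
```

carry_out(motion="-2.2 -1.9 0 0 0 7.1 0; -4.4 -3.8 0 0 0 14.2 0; -6.6 -5.7 0 0 0 21.2 0; -8.8 -7.6 0 0 0 28.3 0; -11 -9.5 0 0 0 35.4 0; -13.2 -11.4 0 0 0 42.5 0; -15.4 -13.3 0 0 0 49.6 0; -17.6 -15.2 0 0 0 56.6 0; -19.8 -17.1 0 0 0 63.7 0; -22.1 -19.1 0.8 0 0 70.8 0", grip_force=20)

```text
t: 0.93
ee_pos: [0.3607, 0.3598, 0.2016]
eef_rot: [-0.0, 0.709, 0.705, 0.001]
ft_force: [0.4, -0.7, 0.5]
gripper_width: 0.0871
```

```bash
python3 -c "
from h import *
print(to((.5883,-.2711,.2)),arm.sense()['q'].round(2))"
```

```text
(array([-62.94,  23.18,   0.07]), array([ 0.05, -0.1 , -0.38])) [-1.16  0.04  0.3   1.83 -0.01  1.27 -0.86]
```

carry_out(motion="-3.1 1.2 0 0 0 0 0; -6.2 2.4 0 0 0 0 0; -9.4 3.6 0 0 0 0 0; -12.6 4.8 0 0 0 0 0; -15.7 6 0 0 0 0 0; -18.8 7.2 0 0 0 0 0; -22 8.4 0 0 0 0 0; -25.2 9.6 0 0 0 0 0; -28.3 10.8 0 0 0 0 0; -31.5 12 0 0 0 0 0")

```text
t: 1.77
ee_pos: [0.4797, 0.0438, 0.2006]
eef_rot: [-0.0, 0.707, 0.707, 0.0]
ft_force: [1.7, 0.6, 0.1]
gripper_width: 0.0872
```

carry_out(motion="-3.1 1.1 1 0 0 0 0; -6.2 2.2 2 0 0 0 0; -9.4 3.4 3 0 0 0 0; -12.6 4.5 4 0 0 0 0; -15.7 5.6 5 0 0 0 0; -18.8 6.7 6 0 0 0 0; -22 7.8 7 0 0 0 0; -25.2 8.9 8 0 0 0 0; -28.3 10 9 0 0 0 0; -31.5 11.2 10 0 0 0 0")

```text
t: 2.6
ee_pos: [0.5915, -0.2708, 0.0995]
eef_rot: [-0.001, 0.707, 0.707, -0.0]
ft_force: [0.6, 1.0, 0.9]
gripper_width: 0.0871
```

```bash
python3 - <<'E'
from h import *
print(to((.5883,-.2711,.027)),arm.sense()['q'].round(2))
d=snapshot('top'); e=snapshot('scene')
a=d['pixels'][90:250,380:580]; b=e['pixels'][220:380,160:360]
cv2.imwrite('pics/a1.png',cv2.resize(np.hstack([a,b]),(800,320)))
E
```

```text
(array([-0.03, -0.32,  7.25]), array([-0.05, -0.03, -0.01])) [-0.23  0.51  0.8   1.62 -0.39  1.17  0.66]
```

View pics/a1.png

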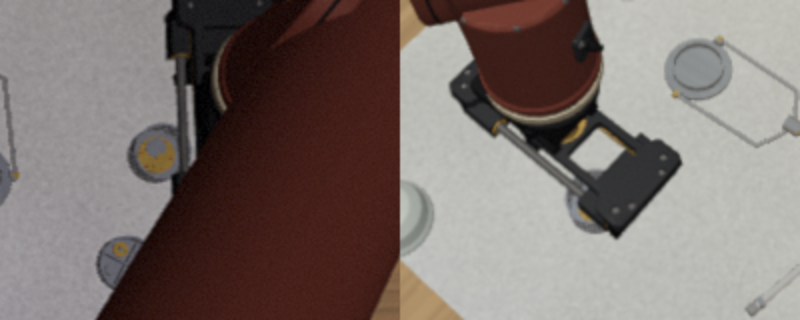

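The gripper stands over the deep basket (top crop (155,155)), and the apparent offset matches parallax. Next I descend and grip.

carry_out(motion="0 -0.3 1 0 0 0 0; 0 -0.3 2 0 0 0 0; 0 -0.3 3 0 0 0 0; 0 -0.3 4 0 0 0 0; 0 -0.3 5 0 0 0 0; 0 -0.3 6 0 0 0 0; 0 -0.3 6.7 0 0 0 0; 0 -0.3 7.2 0 0 0 0; 0 -0.3 7.2 0 0 0 0; 0 -0.3 7.2 0 0 0 0")

```text
t: 3.53
ee_pos: [0.5884, -0.2698, 0.0286]
eef_rot: [-0.0, 0.707, 0.707, -0.0]
ft_force: [-0.4, -0.3, -0.0]
gripper_width: 0.087
```

carry_out(motion="0 0 0 0 0 0 0.25; 0 0 0 0 0 0 0.3; 0 0 0 0 0 0 0.35; 0 0 0 0 0 0 0.4; 0 0 0 0 0 0 0.5; 0 0 0 0 0 0 0.6; 0 0 0 0 0 0 0.6; 0 0 0 0 0 0 0.6; 0 0 0 0 0 0 0.6; 0 0 0 0 0 0 0.6")

```text
t: 4.37
ee_pos: [0.5884, -0.2697, 0.0287]
eef_rot: [0.0, 0.707, 0.707, -0.0]
ft_force: [-0.8, 0.1, -0.1]
gripper_width: 0.0362
```

The width of 36 mm is less than the 56 mm basket, so I'll look.

```bash
python3 - <<'E'
from h import *
d=snapshot('top'); e=snapshot('scene')
a=d['pixels'][90:250,380:580]; b=e['pixels'][220:380,160:360]
cv2.imwrite('pics/a2.png',cv2.resize(np.hstack([a,b]),(800,320)))
P=cloud(e); print(proj(e,[(.5883,-.2711,.0285)]), arm.sense())
E
```

```text
[[257.1386419  319.17556556]] {'t': 4.4667, 'q': array([-0.19911341,  0.58020808,  0.75521442,  1.6889864 , -0.44712716,
        1.05302287,  0.70020088]), 'joint_velocities': array([ 1.72478357e-03, -1.56857963e-03, -5.30617798e-04, -3.18781498e-03,
       -6.10761640e-04, -1.52642004e-03,  5.78947311e-05]), 'joint_efforts': array([-1.77021735e-03, -6.33867645e+01,  1.64472860e+01, -3.24503410e+01,
       -1.46850228e-02,  8.03454733e-02,  2.65685372e-05]), 'ee_pos': array([ 0.58842584, -0.26965844,  0.0286608 ]), 'eef_rot': array([-2.16112992e-05,  7.07354456e-01,  7.06859018e-01, -3.95270391e-05]), 'ft_force': array([-0.05700146,  0.39274257,  0.72491481]), 'wrist_torque': array([-0.04711676,  0.04563296, -0.00444925]), 'gripper_width': 0.035130163719140885}
```

View pics/a2.png

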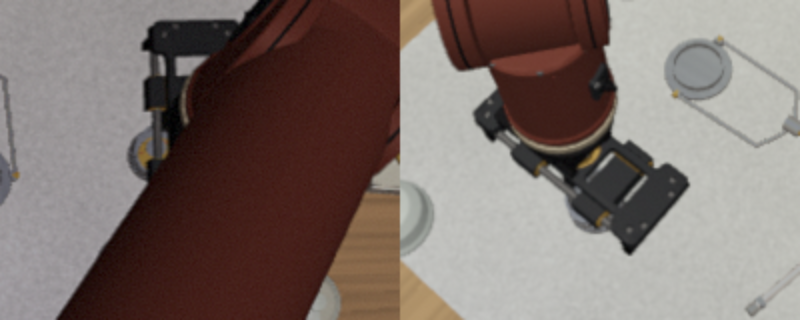

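```bash
python3 - <<'E'
from h import *
d=snapshot('top'); e=snapshot('scene')
a=d['pixels'][130:190,430:490]; b=e['pixels'][275:350,220:295]
f=lambda x:cv2.convertScaleAbs(cv2.resize(x,(400,400),interpolation=cv2.INTER_CUBIC),alpha=1.8,beta=20)
cv2.imwrite('pics/a3.png',np.hstack([f(a),f(b)]))
for n,D in(('top',d),('scene',e)):
    P=cloud(D)
    for z in np.arange(0,.12,.01):
        q=P[(abs(P[...,2]-z)<.005)&(np.hypot(P[...,0]-.588,P[...,1]+.27)<.12)&(D['depth']>0)]
        if len(q): print(n,round(z,3),len(q),np.round(q[:,:2].min(0),3),np.round(q[:,:2].max(0),3))
E
```

```text
top 0.0 4355 [ 0.486 -0.33 ] [ 0.707 -0.151]
top 0.01 164 [ 0.487 -0.282] [ 0.674 -0.154]
top 0.02 48 [ 0.565 -0.278] [ 0.614 -0.244]
top 0.03 29 [ 0.567 -0.259] [ 0.613 -0.243]
top 0.04 28 [ 0.569 -0.261] [ 0.614 -0.244]
top 0.05 2 [ 0.607 -0.272] [ 0.607 -0.27 ]
top 0.06 3 [ 0.606 -0.268] [ 0.607 -0.264]
top 0.07 6 [ 0.607 -0.266] [ 0.612 -0.26 ]
top 0.08 12 [ 0.606 -0.263] [ 0.618 -0.259]
top 0.09 6 [ 0.609 -0.26 ] [ 0.616 -0.258]
top 0.11 5 [ 0.622 -0.235] [ 0.672 -0.233]
scene 0.0 7430 [ 0.468 -0.39 ] [ 0.708 -0.15 ]
scene 0.01 54 [ 0.513 -0.34 ] [ 0.655 -0.177]
scene 0.02 34 [ 0.565 -0.299] [ 0.613 -0.253]
scene 0.03 19 [ 0.567 -0.298] [ 0.613 -0.25 ]
scene 0.04 32 [ 0.566 -0.298] [ 0.615 -0.252]
scene 0.05 7 [ 0.566 -0.281] [ 0.572 -0.278]
scene 0.06 6 [ 0.564 -0.282] [ 0.571 -0.279]
scene 0.07 1 [ 0.562 -0.281] [ 0.562 -0.281]
scene 0.11 12 [ 0.505 -0.308] [ 0.675 -0.236]
```

View pics/a3.png

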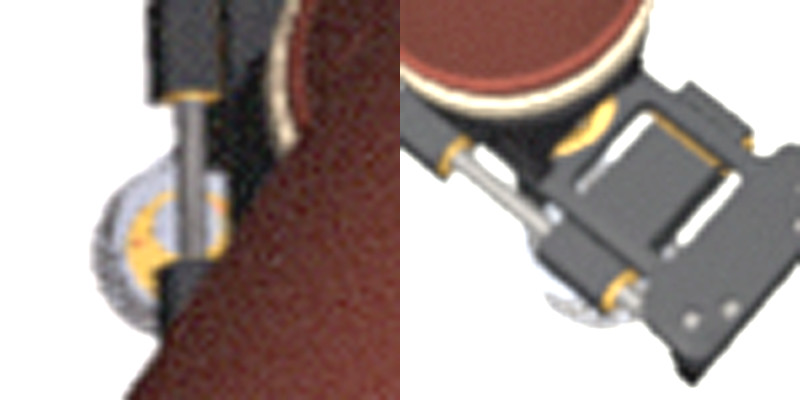

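```bash
python3 - <<'E'
from h import *
for n in('top','scene'):
    D=snapshot(n); P=cloud(D)
    m=(np.hypot(P[...,0]-.588,P[...,1]+.271)<.0245)&(P[...,2]>.012)&(P[...,2]<.12)&(D['depth']>0)
    q=P[m]; q=q[np.argsort(q[:,2])]; print(n); print(np.round(q*1000).astype(int).tolist()[:60])
E
```

```text
top
[[579, -258, 12], [591, -260, 12], [599, -267, 12], [595, -266, 12], [597, -259, 12], [579, -260, 12], [591, -280, 12], [589, -256, 12], [593, -278, 13], [591, -254, 13], [591, -256, 13], [599, -263, 13], [597, -262, 13], [599, -258, 13], [603, -265, 13], [587, -264, 13], [577, -258, 13], [597, -260, 13], [583, -256, 13], [589, -278, 13], [595, -262, 13], [599, -278, 13], [601, -258, 13], [595, -280, 13], [601, -280, 13], [599, -256, 13], [575, -259, 13], [597, -280, 13], [585, -254, 13], [587, -266, 13], [583, -260, 13], [577, -259, 13], [603, -278, 13], [605, -266, 14], [595, -264, 14], [589, -264, 14], [601, -262, 14], [586, -278, 14], [601, -266, 14], [587, -262, 14], [587, -258, 14], [601, -278, 14], [593, -254, 14], [603, -262, 14], [592, -280, 14], [591, -264, 14], [589, -260, 14], [585, -255, 15], [589, -266, 15], [591, -266, 15], [593, -264, 15], [603, -266, 15], [599, -264, 15], [601, -264, 15], [589, -261, 15], [598, -280, 15], [594, -278, 15], [590, -277, 15], [597, -264, 16], [591, -257, 16]]
scene
[[567, -279, 43], [570, -280, 43], [572, -279, 45], [571, -278, 47], [567, -281, 52], [572, -280, 52], [566, -279, 53], [571, -279, 54], [570, -280, 55], [567, -281, 63], [572, -280, 64]]
```

carry_out(motion="0 0 -1 0 0 0 0.6; 0 0 -2 0 0 0 0.6; 0 0 -3 0 0 0 0.6; 0 0 -4.5 0 0 0 0.6; 0 0 -6 0 0 0 0.6; 0 0 -7.5 0 0 0 0.6; 0 0 -9 0 0 0 0.6; 0 0 -10 0 0 0 0.6; 0 0 -10 0 0 0 0.6; 0 0 -10 0 0 0 0.6")

```text
t: 5.5
ee_pos: [0.5888, -0.2697, 0.1295]
eef_rot: [0.001, 0.707, 0.707, 0.0]
ft_force: [-0.7, 0.1, 0.0]
gripper_width: 0.0346
```

```bash
python3 - <<'E'
from h import *
d=snapshot('top'); e=snapshot('scene')
for n,D in(('top',d),('scene',e)):
    P=cloud(D); m=(abs(P[...,0]-.588)<.06)&(abs(P[...,1]+.27)<.03)&(P[...,2]>.05)&(P[...,2]<.17)&(D['depth']>0)
    q=P[m]; q=q[np.argsort(q[:,2])]; print(n,len(q)); print(np.round(q*1000).astype(int).tolist()[:25])
a=d['pixels'][130:200,430:500]; b=e['pixels'][255:345,210:300]
f=lambda x:cv2.convertScaleAbs(cv2.resize(x,(400,400),interpolation=cv2.INTER_CUBIC),alpha=1.5,beta=15)
cv2.imwrite('pics/a4.png',np.hstack([f(a),f(b)]))
E
```

```text
top 22
[[611, -262, 145], [611, -260, 145], [615, -259, 146], [613, -261, 147], [607, -263, 147], [609, -262, 148], [611, -262, 148], [612, -259, 149], [614, -261, 149], [607, -260, 149], [607, -276, 149], [607, -274, 150], [612, -262, 150], [606, -272, 151], [613, -261, 154], [615, -260, 155], [607, -270, 156], [606, -272, 159], [606, -270, 160], [607, -269, 164], [607, -270, 166], [606, -266, 169]]
scene 30
[[570, -262, 143], [571, -276, 144], [572, -273, 144], [614, -276, 146], [570, -262, 147], [614, -278, 148], [572, -275, 148], [613, -277, 148], [614, -275, 149], [571, -277, 150], [572, -275, 151], [614, -260, 151], [570, -278, 151], [571, -276, 154], [571, -278, 155], [572, -276, 158], [568, -279, 158], [571, -277, 158], [571, -280, 159], [571, -279, 163], [569, -279, 163], [568, -280, 163], [564, -281, 164], [567, -279, 165], [571, -278, 165]]
```

View pics/a4.png

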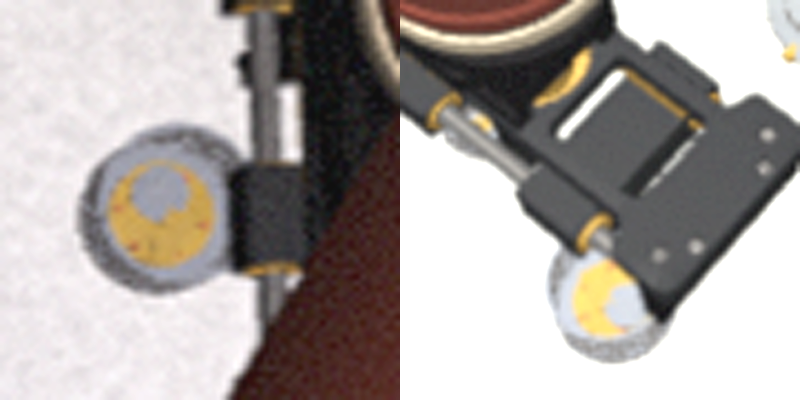

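The deep basket hasn't moved. The lowest finger points sit at z≈0.143 while the TCP reads 0.1295, so the fingertips are about 13.5 mm above the reported TCP and not 17 mm below it. They closed above the rim. From here on I use tip z ≈ reported z + 0.0135, reopen and go lower.

carry_out(motion="-0.1 0 0 0 0 0 0; -0.1 0 0 0 0 0 0; -0.1 0 1 0 0 0 0; -0.1 0 2.5 0 0 0 0; -0.1 0 4 0 0 0 0; -0.1 0 5.5 0 0 0 0; -0.1 0 6.5 0 0 0 0; -0.1 0 7 0 0 0 0; -0.1 0 7 0 0 0 0; -0.1 0 7 0 0 0 0")

```text
t: 6.43
ee_pos: [0.5885, -0.2708, 0.0588]
eef_rot: [0.0, 0.707, 0.707, -0.0]
ft_force: [-0.9, 0.8, 1.2]
gripper_width: 0.0857
```

carry_out(motion="0 0 1 0 0 0 0; 0 0 2 0 0 0 0; 0 0 3 0 0 0 0; 0 0 4 0 0 0 0; 0 0 4.7 0 0 0 0; 0 0 5.3 0 0 0 0; 0 0 5.8 0 0 0 0; 0 0 6.2 0 0 0 0; 0 0 6.2 0 0 0 0; 0 0 6.2 0 0 0 0")

```text
t: 7.27
ee_pos: [0.5885, -0.2707, -0.0033]
eef_rot: [-0.0, 0.707, 0.707, -0.0]
ft_force: [-0.2, 1.1, -0.4]
gripper_width: 0.0871
```

carry_out(motion="0 0 0 0 0 0 0.2; 0 0 0 0 0 0 0.25; 0 0 0 0 0 0 0.3; 0 0 0 0 0 0 0.35; 0 0 0 0 0 0 0.4; 0 0 0 0 0 0 0.45; 0 0 0 0 0 0 0.5; 0 0 0 0 0 0 0.55; 0 0 0 0 0 0 0.6; 0 0 0 0 0 0 0.6")

```text
t: 8.1
ee_pos: [0.5885, -0.2707, -0.0032]
eef_rot: [0.0, 0.707, 0.707, 0.0]
ft_force: [-0.7, 0.1, 1.9]
gripper_width: 0.0548
```

Gripped at 55 mm. Next: lift, carry to the wide carrier and stop above it.

carry_out(motion="0 0 -0.5 0 0 0 0.6; 0 0 -1.5 0 0 0 0.6; 0 0 -3 0 0 0 0.6; 0 0 -4.5 0 0 0 0.6; 0 0 -6 0 0 0 0.6; 0 0 -7 0 0 0 0.6; 2 -0.2 -7 0 0 0 0.6; 4 -0.4 -7 0 0 0 0.6; 6 -0.7 -7 0 0 0 0.6; 8 -0.9 -7 0 0 0 0.6")

```text
t: 8.93
ee_pos: [0.5795, -0.1899, 0.0677]
eef_rot: [0.0, 0.707, 0.707, 0.0]
ft_force: [1.0, 0.2, -0.4]
gripper_width: 0.0549
```

carry_out(motion="2 -0.2 0 0 0 0 0.6; 4 -0.4 0 0 0 0 0.6; 6 -0.7 0 0 0 0 0.6; 8 -0.9 0 0 0 0 0.6; 9.3 -1.1 0 0 0 0 0.6; 10.1 -1.1 0 0 0 0 0.6; 10.1 -1.1 0 0 0 0 0.6; 10.1 -1.1 0 0 0 0 0.6; 10.1 -1.1 0 0 0 0 0.6; 10.1 -1.1 0 0 0 0 0.6")

```text
t: 9.77
ee_pos: [0.5686, -0.0911, 0.0669]
eef_rot: [0.0, 0.708, 0.706, -0.0]
ft_force: [-0.2, -0.2, -1.5]
gripper_width: 0.0552
```

```bash
python3 - <<'E'
from h import *
print(to((.5683,-.0893,.0037)),arm.sense()['gripper_width'])
z=arm.sense()['ee_pos'][2]
for n in('top','scene'):
    q=pts(n,z+.028,z+.05,(.568,-.089),.034); print(n,len(q),np.round(np.median(q[:,2]),4),np.round(fitc(q[:,:2]),4),np.round(cv2.minEnclosingCircle(q[:,:2].astype(np.float32))[0],4))
d=snapshot('top'); e=snapshot('scene')
a=d['pixels'][130:230,320:420]; b=e['pixels'][190:300,260:370]
f=lambda x:cv2.convertScaleAbs(cv2.resize(x,(400,400),interpolation=cv2.INTER_CUBIC),alpha=1.5,beta=15)
cv2.imwrite('pics/a5.png',np.hstack([f(a),f(b)]))
E
```

```text
(array([ 0.19, -0.03,  6.32]), array([ 0.01,  0.04, -0.14])) 0.0551686776229459
top 0 nan [0. 0. 0.] [0. 0.]
scene 111 0.1057 [ 0.5671 -0.0919  0.0267] [ 0.5656 -0.0922]
  return _methods._mean(a, axis=axis, dtype=dtype,
  ret = ret.dtype.type(ret / rcount)
```

View pics/a5.png

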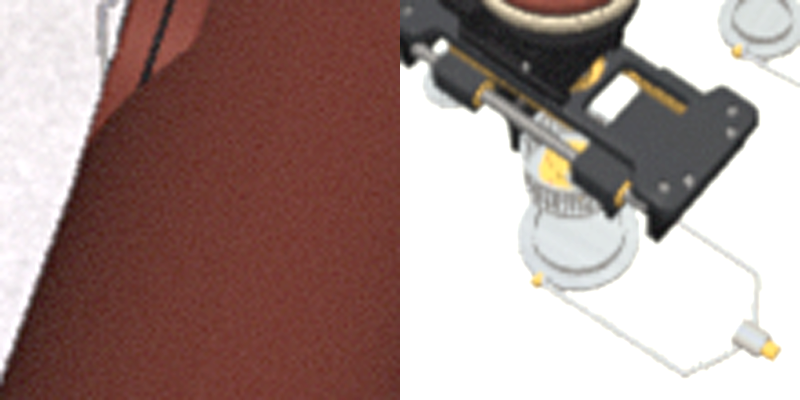

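The scene view shows the basket held level above the carrier. I correct by 2 mm, lower and release.

carry_out(motion="0.1 0 1 0 0 0 0.6; 0.2 0 2 0 0 0 0.6; 0.2 0 3 0 0 0 0.6; 0.2 0 4 0 0 0 0.6; 0.2 0 4.7 0 0 0 0.6; 0.2 0 5.2 0 0 0 0.6; 0.2 0 5.6 0 0 0 0.6; 0.2 0 5.9 0 0 0 0.6; 0.2 0 6.2 0 0 0 0.6; 0.2 0 6.2 0 0 0 0.6")

```text
t: 10.8
ee_pos: [0.5685, -0.0877, 0.0043]
eef_rot: [-0.0, 0.707, 0.707, -0.0]
ft_force: [-0.6, 0.6, -0.9]
gripper_width: 0.0549
```

carry_out(motion="0 0 0.1 0 0 0 0.6; 0 0 0.1 0 0 0 0.35; 0 0 0.1 0 0 0 0.3; 0 0 0.1 0 0 0 0.2; 0 0 0.1 0 0 0 0.1; 0 0 0.1 0 0 0 0; 0 0 0.1 0 0 0 0; 0 0 -0.5 0 0 0 0; 0 0 -2 0 0 0 0; 0 0 -3 0 0 0 0")

```text
t: 11.63
ee_pos: [0.5687, -0.0879, 0.0358]
eef_rot: [0.0, 0.707, 0.707, -0.0]
ft_force: [-0.3, 0.5, -0.1]
gripper_width: 0.0859
```

carry_out(motion="0 0 -1 0 0 0 0; 0 0 -2 0 0 0 0; 0 0 -3 0 0 0 0; -1.5 -1 -4 0 0 0 0; -4.2 -2.6 -4 0 0 0 0; -7 -4.3 -4 0 0 0 0; -9.8 -6 -4 0 0 0 0; -12.6 -7.7 -4 0 0 0 0; -14.6 -9 -4 0 0 0 0; -14.6 -9 -4 0 0 0 0")

```text
t: 12.47
ee_pos: [0.4751, -0.2386, 0.0755]
eef_rot: [0.0, 0.71, 0.704, -0.0]
ft_force: [-0.6, 0.5, -0.4]
gripper_width: 0.0874
```

```bash
python3 - <<'E'
from h import *
print(to((.4789,-.2359,-.0045)))
for n in('top','scene'):
    q=pts(n,.037,.055,(.568,-.089),.034)
    if len(q)>20: print(n,len(q),np.round(np.percentile(q[:,2],[10,50,90]),4),np.round(fitc(q[:,:2]),4))
    if len(q)>20: print('tilt',np.round(np.linalg.lstsq(np.c_[q[:,:2]-q[:,:2].mean(0),np.ones(len(q))],q[:,2],rcond=None)[0],3))
E
```

```text
(array([0.28, 0.37, 8.  ]), array([-0.  ,  0.06, -0.44]))
top 134 [0.04   0.043  0.0453] [ 0.5694 -0.0886  0.0266]
tilt [ 0.003 -0.003  0.043]
scene 153 [0.0389 0.0427 0.0453] [ 0.5682 -0.0885  0.0268]
tilt [-0.002 -0.001  0.042]
```

Deep basket seated: rim at 43 mm (44 nominal) and level. Next is the divided basket.

carry_out(motion="0 0 1 0 0 0 0; 0 0 2 0 0 0 0; 0 0 3 0 0 0 0; 0 0 3.5 0 0 0 0; 0 0 3.5 0 0 0 0; 0 0 3.5 0 0 0 0; 0 0 3.5 0 0 0 0; 0 0 3.5 0 0 0 0; 0 0 3.5 0 0 0 0; 0 0 3.5 0 0 0 0")

```text
t: 13.4
ee_pos: [0.4787, -0.2336, 0.04]
eef_rot: [0.0, 0.707, 0.707, 0.0]
ft_force: [0.4, -0.6, 0.2]
gripper_width: 0.0869
```

carry_out(motion="-0.2 0 1 0 0 0 0; -0.2 0 2 0 0 0 0; -0.2 0 3 0 0 0 0; -0.2 0 3.7 0 0 0 0; -0.2 0 4.1 0 0 0 0; -0.2 0 4.4 0 0 0 0; -0.2 0 4.4 0 0 0 0; -0.2 0 4.4 0 0 0 0; -0.2 0 4.4 0 0 0 0.25; -0.2 0 4.4 0 0 0 0.3")

```text
t: 14.23
ee_pos: [0.4788, -0.2357, -0.0039]
eef_rot: [0.0, 0.707, 0.707, 0.0]
ft_force: [-0.3, -0.3, 0.7]
gripper_width: 0.0802
```

carry_out(motion="0 0 0 0 0 0 0.35; 0 0 0 0 0 0 0.4; 0 0 0 0 0 0 0.45; 0 0 0 0 0 0 0.5; 0 0 0 0 0 0 0.55; 0 0 0 0 0 0 0.6; 0 0 0 0 0 0 0.6; 0 0 0 0 0 0 0.6; 0 0 -0.3 0 0 0 0.6; 0 0 -1 0 0 0 0.6")

```text
t: 15.07
ee_pos: [0.4777, -0.2354, 0.0052]
eef_rot: [-0.001, 0.707, 0.707, -0.001]
ft_force: [0.8, -0.2, -0.9]
gripper_width: 0.055
```

carry_out(motion="0 0 -1.5 0 0 0 0.6; 0 0 -3.5 0 0 0 0.6; 0 0 -5.5 0 0 0 0.6; 1.4 0.9 -7 0 0 0 0.6; 3.4 2.1 -7.5 0 0 0 0.6; 5.4 3.3 -7.5 0 0 0 0.6; 7.4 4.5 -7.5 0 0 0 0.6; 9.4 5.8 -7.5 0 0 0 0.6; 11.4 7 -7.5 0 0 0 0.6; 13.4 8.2 -7.5 0 0 0 0.6")

```text
t: 15.9
ee_pos: [0.561, -0.1006, 0.0812]
eef_rot: [0.0, 0.707, 0.707, 0.0]
ft_force: [0.4, -1.1, -1.5]
gripper_width: 0.0552
```

carry_out(motion="0.8 0.5 0 0 0 0 0.6; 1.3 0.8 0 0 0 0 0.6; 1.3 0.8 0 0 0 0 0.6; 1.3 0.8 0 0 0 0 0.6; 1.3 0.8 0 0 0 0 0.6; 1.3 0.8 0 0 0 0 0.6; 1.3 0.8 1 0 0 0 0.6; 1.3 0.8 1.5 0 0 0 0.6; 1.3 0.8 1.5 0 0 0 0.6; 1.3 0.8 1.5 0 0 0 0.6")

```text
t: 16.73
ee_pos: [0.568, -0.0889, 0.065]
eef_rot: [-0.0, 0.707, 0.707, -0.001]
ft_force: [0.4, 0.1, -1.5]
gripper_width: 0.0551
```

```bash
python3 - <<'E'
from h import *
print(to((.5688,-.0886,.0331)),arm.sense()['gripper_width'])
z=arm.sense()['ee_pos'][2]
q=pts('scene',z+.025,z+.042,(.568,-.089),.034); print(len(q),np.round(np.percentile(q[:,2],[10,50,90]),4),np.round(fitc(q[:,:2]),4))
E
```

```text
(array([0.03, 0.09, 3.19]), array([-0.08,  0.02, -0.06])) 0.05512450070400957
91 [0.0924 0.0956 0.1006] [ 0.566  -0.0895  0.0269]
```

carry_out(motion="0 0.1 0.5 0 0 0 0.6; 0 0.1 1 0 0 0 0.6; 0 0.1 1.5 0 0 0 0.6; 0 0.1 2 0 0 0 0.6; 0 0.1 2.4 0 0 0 0.6; 0 0.1 2.7 0 0 0 0.6; 0 0.1 2.9 0 0 0 0.6; 0 0.1 3.1 0 0 0 0.6; 0 0.1 3.1 0 0 0 0.6; 0 0.1 3.1 0 0 0 0.6")

```text
t: 17.62
ee_pos: [0.5696, -0.0887, 0.0347]
eef_rot: [0.0, 0.707, 0.707, -0.0]
ft_force: [0.4, 0.9, -0.3]
gripper_width: 0.0546
```

carry_out(motion="0 0 0.1 0 0 0 0.6; 0 0 0.1 0 0 0 0.35; 0 0 0.1 0 0 0 0.3; 0 0 0.1 0 0 0 0.2; 0 0 0.1 0 0 0 0.1; 0 0 0.1 0 0 0 0; 0 0 0.1 0 0 0 0; 0 0 -0.5 0 0 0 0; 0 0 -2 0 0 0 0; 0 0 -3.5 0 0 0 0")

```text
t: 18.45
ee_pos: [0.5691, -0.0888, 0.0701]
eef_rot: [-0.0, 0.707, 0.707, -0.001]
ft_force: [0.2, -1.0, 0.1]
gripper_width: 0.0865
```

carry_out(motion="0 0 -2 0 0 0 0; 0.5 -0.3 -4 0 0 0 0; 2.8 -1.9 -4 0 0 0 0; 5.5 -3.7 -4 0 0 0 0; 8.2 -5.5 -4 0 0 0 0; 10.9 -7.4 -4 0 0 0 0; 13.6 -9.2 -4 0 0 0 0; 16.3 -11 -4 0 0 0 0; 17.8 -12 -4 0 0 0 0; 17.8 -12 -4 0 0 0 0")

```text
t: 19.28
ee_pos: [0.4477, 0.093, 0.11]
eef_rot: [-0.001, 0.706, 0.709, 0.0]
ft_force: [0.6, 0.4, 0.1]
gripper_width: 0.087
```

carry_out(motion="0 0 0 0 0 0 0.3; 0 0 0 0 0 0 0.4; 0 0 1 0 0 0 0.4; 0 0 2.5 0 0 0 0.4; 0 0 4 0 0 0 0.4; 0 0 5 0 0 0 0.4; 0 0 5 0 0 0 0.4; 0 0 5 0 0 0 0.4; 0 0 5 0 0 0 0.4; 0 0 5 0 0 0 0.4")

```text
t: 20.12
ee_pos: [0.4503, 0.0894, 0.0603]
eef_rot: [0.0, 0.707, 0.707, 0.0]
ft_force: [-0.2, -0.3, -0.1]
gripper_width: 0.0525
```

```bash
python3 - <<'E'
from h import *
print(to((.4486,.0892,.0015)),arm.sense()['gripper_width'])
for n in('top','scene'):
    d=snapshot(n); q=pts(n,.055,.08,(.569,-.089),.034,d)
    if len(q)>20: print(n,len(q),np.round(np.percentile(q[:,2],[10,50,90]),4),np.round(fitc(q[:,:2]),4),np.round(np.linalg.lstsq(np.c_[q[:,:2]-q[:,:2].mean(0),np.ones(len(q))],q[:,2],rcond=None)[0],3))
    q=pts(n,.034,.045,(.4486,.089),.014,d); print(len(q),q.size and np.median(q,0).round(4))
E
```

```text
(array([-0.02, -0.18,  5.88]), array([ 0.06, -0.02, -0.06])) 0.05248412825035887
top 145 [0.0585 0.0628 0.0649] [ 0.5702 -0.089   0.0258] [-0.001 -0.     0.062]
0 0
scene 192 [0.056  0.0621 0.0651] [ 0.5689 -0.089   0.0258] [0.003 0.001 0.061]
38 [0.4493 0.0882 0.0398]
```

Divided basket seated: rim about 64 mm, level. Next I grip the lid knob.

carry_out(motion="0 -0.1 1 0 0 0 0.4; 0 -0.1 2 0 0 0 0.4; 0 -0.1 3 0 0 0 0.4; 0 -0.1 4 0 0 0 0.4; 0 -0.1 5 0 0 0 0.4; 0 -0.1 5.5 0 0 0 0.4; 0 -0.1 5.8 0 0 0 0.4; 0 -0.1 5.8 0 0 0 0.4; 0 -0.1 5.8 0 0 0 0.5; 0 -0.1 5.8 0 0 0 0.6")

```text
t: 21.05
ee_pos: [0.449, 0.0895, 0.002]
eef_rot: [0.0, 0.707, 0.707, 0.0]
ft_force: [-0.6, -0.6, 0.3]
gripper_width: 0.0454
```

carry_out(motion="0 0 0 0 0 0 0.65; 0 0 0 0 0 0 0.7; 0 0 0 0 0 0 0.75; 0 0 0 0 0 0 0.8; 0 0 0 0 0 0 0.85; 0 0 0 0 0 0 0.9; 0 0 0 0 0 0 0.95; 0 0 0 0 0 0 1; 0 0 0 0 0 0 1; 0 0 0 0 0 0 1")

```text
t: 21.88
ee_pos: [0.4487, 0.0895, 0.0017]
eef_rot: [-0.0, 0.707, 0.707, -0.0]
ft_force: [-0.1, -0.0, 3.0]
gripper_width: 0.0152
```

carry_out(motion="0 0 -0.5 0 0 0 1; 0 0 -2 0 0 0 1; 0 0 -4 0 0 0 1; 0 0 -6 0 0 0 1; 0 0 -8 0 0 0 1; 0 0 -10 0 0 0 1; -1 0.7 -10 0 0 0 1; -3 2 -10 0 0 0 1; -5 3.4 -10 0 0 0 1; -7 4.7 -10 0 0 0 1")

```text
t: 22.72
ee_pos: [0.4963, 0.0188, 0.1022]
eef_rot: [0.0, 0.707, 0.707, 0.001]
ft_force: [0.4, 0.6, -0.5]
gripper_width: 0.0153
```

carry_out(motion="-2 1.4 0 0 0 0 1; -4 2.7 0 0 0 0 1; -6 4.1 0 0 0 0 1; -8 5.4 0 0 0 0 1; -9.6 6.5 0 0 0 0 1; -10.8 7.3 0 0 0 0 1; -10.8 7.3 0.5 0 0 0 1; -10.8 7.3 1 0 0 0 1; -10.8 7.3 1 0 0 0 1; -10.8 7.3 1 0 0 0 1")

```text
t: 23.55
ee_pos: [0.5678, -0.0874, 0.0911]
eef_rot: [-0.001, 0.707, 0.707, -0.0]
ft_force: [-1.2, 1.3, -0.9]
gripper_width: 0.015
```

```bash
python3 - <<'E'
from h import *
s=arm.sense();print(to((.5695,-.089,.0588)),s['gripper_width'])
d=snapshot('scene')
z=s['ee_pos'][2]
q=pts('scene',z+.002,z+.016,(.569,-.089),.034,d); print(len(q),np.round(np.percentile(q[:,2],[10,50,90]),4),np.round(cv2.minEnclosingCircle(q[:,:2].astype(np.float32)),4) if 0 else '',np.round(np.linalg.lstsq(np.c_[q[:,:2]-q[:,:2].mean(0),np.ones(len(q))],q[:,2],rcond=None)[0],3))
cv2.imwrite('pics/a6.png',cv2.convertScaleAbs(cv2.resize(d['pixels'][190:290,250:370],(600,500),interpolation=cv2.INTER_CUBIC),alpha=1.4))
E
```

```text
(array([-0.16,  0.18,  3.23]), array([-0.08, -0.03,  0.03])) 0.015015605209643535
258 [0.0973 0.0994 0.1017]  [-0.004  0.008  0.1  ]
```

View pics/a6.png

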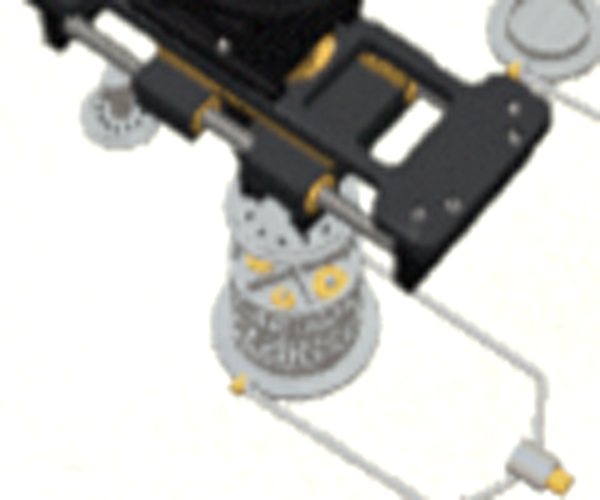

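The stack is upright and the lid hangs level over it, so I lower it and release.

carry_out(motion="-0.1 0.15 0.5 0 0 0 1; -0.1 0.15 1 0 0 0 1; -0.1 0.15 1.5 0 0 0 1; -0.1 0.15 2 0 0 0 1; -0.1 0.15 2.4 0 0 0 1; -0.1 0.15 2.7 0 0 0 1; -0.1 0.15 2.9 0 0 0 1; -0.1 0.15 3.1 0 0 0 1; -0.1 0.15 3.2 0 0 0 1; -0.1 0.15 3.2 0 0 0 1")

```text
t: 24.43
ee_pos: [0.57, -0.0897, 0.0595]
eef_rot: [-0.0, 0.707, 0.707, -0.0]
ft_force: [0.7, -0.2, -1.0]
gripper_width: 0.015
```

carry_out(motion="0 0 0 0 0 0 1; 0 0 0 0 0 0 0.8; 0 0 0 0 0 0 0.75; 0 0 0 0 0 0 0.7; 0 0 0 0 0 0 0.6; 0 0 0 0 0 0 0.5; 0 0 0 0 0 0 0.5; 0 0 -1 0 0 0 0.5; 0 0 -2.5 0 0 0 0.5; 0 0 -4 0 0 0 0.5")

```text
t: 25.27
ee_pos: [0.5698, -0.0899, 0.1005]
eef_rot: [-0.0, 0.707, 0.707, -0.0]
ft_force: [0.1, 0.4, -0.0]
gripper_width: 0.043
```

carry_out(motion="0 0 -1 0 0 0 0.5; 2 -0.5 -1 0 0 0 0.4; 5 -1.4 -1 0 0 0 0.2; 8 -2.2 -1 0 0 0 0; 11 -3 -1 0 0 0 0; 14 -3.9 -1 0 0 0 0; 17 -4.7 -1 0 0 0 0; 20 -5.5 -1 0 0 0 0; 23 -6.3 -1 0 0 0 0; 26 -7.2 -1 0 0 0 0")

```text
t: 26.1
ee_pos: [0.4979, 0.1719, 0.1104]
eef_rot: [-0.0, 0.707, 0.707, 0.0]
ft_force: [1.1, 0.8, -0.0]
gripper_width: 0.0857
```

carry_out(motion="3 -0.8 0 0 0 0 0; 5.5 -1.5 0 0 0 0 0; 7.5 -2.05 0 0 0 0 0; 7.5 -2.05 1 0 0 0 0; 7.5 -2.05 3 0 0 0 0; 7.5 -2.05 5 0 0 0 0; 7.5 -2.05 6 0 0 0 0; 7.5 -2.05 6 0 0 0 0; 7.5 -2.05 6 0 0 0 0; 7.5 -2.05 6 0 0 0 0")

```text
t: 26.93
ee_pos: [0.4786, 0.2454, 0.0507]
eef_rot: [0.0, 0.708, 0.707, 0.001]
ft_force: [0.1, 0.1, 0.3]
gripper_width: 0.0873
```

```bash
python3 - <<'E'
from h import *
print(to((.4773,.2453,-.0045)),arm.sense()['gripper_width'])
for n in('top','scene'):
    d=snapshot(n)
    q=pts(n,.058,.074,(.569,-.089),.034,d); q=q[np.hypot(q[:,0]-.5695,q[:,1]+.089)>.012]
    if len(q)>20: print(n,len(q),np.round(np.percentile(q[:,2],[10,50,90]),4),np.round(cv2.minEnclosingCircle(q[:,:2].astype(np.float32))[0],4),np.round(np.linalg.lstsq(np.c_[q[:,:2]-q[:,:2].mean(0),np.ones(len(q))],q[:,2],rcond=None)[0],3))
    q=pts(n,.09,.105,(.569,-.089),.014,d); print('knob',len(q),q.size and np.median(q,0).round(4))
    q=pts(n,.022,.031,(.4773,.2453),.024,d); print('small',len(q),len(q)>10 and np.round(fitc(q[:,:2]),4))
E
```

```text
(array([-0.01, -0.14,  5.52]), array([ 0.06, -0.03, -0.08])) 0.08726717412975463
top 548 [0.0636 0.0663 0.0685] [ 0.5704 -0.0892] [ 0.016 -0.009  0.066]
knob 59 [ 0.5701 -0.0892  0.0959]
small 44 [0.4774 0.2451 0.0189]
scene 406 [0.0638 0.0669 0.0691] [ 0.5691 -0.0886] [-0.023  0.021  0.067]
knob 52 [ 0.5706 -0.0898  0.0969]
small 50 [0.4769 0.2455 0.0183]
```

The wide lid is home: disc at 66.5 mm (67 expected) and knob top at 96–97 mm. Next is the small basket.

carry_out(motion="0 -0.1 1 0 0 0 0.1; 0 -0.1 2 0 0 0 0.1; 0 -0.1 3 0 0 0 0.1; 0 -0.1 4 0 0 0 0.1; 0 -0.1 4.7 0 0 0 0.1; 0 -0.1 5.1 0 0 0 0.1; 0 -0.1 5.4 0 0 0 0.1; 0 -0.1 5.4 0 0 0 0.2; 0 -0.1 5.4 0 0 0 0.3; 0 -0.1 5.4 0 0 0 0.4")

```text
t: 27.87
ee_pos: [0.4771, 0.2455, -0.004]
eef_rot: [0.0, 0.707, 0.707, 0.0]
ft_force: [-0.2, 0.7, 0.7]
gripper_width: 0.0657
```

carry_out(motion="0 0 0 0 0 0 0.45; 0 0 0 0 0 0 0.5; 0 0 0 0 0 0 0.55; 0 0 0 0 0 0 0.6; 0 0 0 0 0 0 0.65; 0 0 0 0 0 0 0.7; 0 0 0 0 0 0 0.75; 0 0 0 0 0 0 0.75; 0 0 -0.3 0 0 0 0.75; 0 0 -1 0 0 0 0.75")

```text
t: 28.7
ee_pos: [0.4762, 0.2449, 0.0052]
eef_rot: [0.0, 0.707, 0.707, -0.001]
ft_force: [0.0, -0.3, 0.3]
gripper_width: 0.0393
```

carry_out(motion="0 0 -1.5 0 0 0 0.75; 0 0 -3 0 0 0 0.75; 0 0 -4.5 0 0 0 0.75; -1 0.6 -5.5 0 0 0 0.75; -3 1.8 -5.5 0 0 0 0.75; -5 3 -5.5 0 0 0 0.75; -7 4.2 -5.5 0 0 0 0.75; -9 5.3 -5.5 0 0 0 0.75; -11 6.5 -5.5 0 0 0 0.75; -13 7.7 -5.5 0 0 0 0.75")

```text
t: 29.53
ee_pos: [0.5544, 0.1134, 0.061]
eef_rot: [0.0, 0.707, 0.707, 0.0]
ft_force: [0.1, -0.0, -1.7]
gripper_width: 0.0387
```

carry_out(motion="-1 0.6 0 0 0 0 0.75; -1.5 0.9 0 0 0 0 0.75; -1.5 0.9 0 0 0 0 0.75; -1.5 0.9 1 0 0 0 0.75; -1.5 0.9 2 0 0 0 0.75; -1.5 0.9 2.5 0 0 0 0.75; -1.5 0.9 2.5 0 0 0 0.75; -1.5 0.9 2.5 0 0 0 0.75; -1.5 0.9 2.5 0 0 0 0.75; -1.5 0.9 2.5 0 0 0 0.75")

```text
t: 30.37
ee_pos: [0.5629, 0.1005, 0.036]
eef_rot: [0.0, 0.707, 0.707, 0.0]
ft_force: [0.1, -0.4, -0.2]
gripper_width: 0.0387
```

```bash
python3 - <<'E'
from h import *
s=arm.sense();print(to((.5634,.1007,.004)),s['gripper_width'])
z=s['ee_pos'][2]
for n in('top','scene'):
    q=pts(n,z+.026,z+.036,(.5634,.1007),.025); print(n,len(q),len(q)>10 and (np.round(np.percentile(q[:,2],[10,50,90]),4),np.round(fitc(q[:,:2]),4)))
E
```

```text
(array([0.02, 0.05, 3.2 ]), array([ 0.02, -0.01, -0.03])) 0.03874464016635514
top 3 False
scene 57 (array([0.063 , 0.0658, 0.0691]), array([0.5621, 0.101 , 0.0197]))
```

carry_out(motion="0 0.05 0.5 0 0 0 0.75; 0 0.05 1 0 0 0 0.75; 0 0.05 1.5 0 0 0 0.75; 0 0.05 2 0 0 0 0.75; 0 0.05 2.4 0 0 0 0.75; 0 0.05 2.7 0 0 0 0.75; 0 0.05 2.9 0 0 0 0.75; 0 0.05 3.1 0 0 0 0.75; 0 0.05 3.1 0 0 0 0.75; 0 0.05 3.1 0 0 0 0.75")

```text
t: 31.3
ee_pos: [0.5632, 0.1003, 0.0047]
eef_rot: [0.0, 0.707, 0.707, -0.0]
ft_force: [-0.9, 0.6, -0.5]
gripper_width: 0.039
```

carry_out(motion="0 0 0.1 0 0 0 0.75; 0 0 0.1 0 0 0 0.5; 0 0 0.1 0 0 0 0.45; 0 0 0.1 0 0 0 0.4; 0 0 0.1 0 0 0 0.3; 0 0 0.1 0 0 0 0.3; 0 0 0.1 0 0 0 0.3; 0 0 -0.5 0 0 0 0.3; 0 0 -2 0 0 0 0.3; 0 0 -3.5 0 0 0 0.3")

```text
t: 32.13
ee_pos: [0.5628, 0.1001, 0.04]
eef_rot: [-0.0, 0.707, 0.707, -0.001]
ft_force: [-0.7, 1.2, -0.1]
gripper_width: 0.0608
```

carry_out(motion="0 0 -2 0 0 0 0.4; 0 0 -4 0 0 0 0.4; -1.5 -1.2 -5.5 0 0 0 0.4; -3.5 -2.7 -5.5 0 0 0 0.4; -5.5 -4.3 -5.5 0 0 0 0.4; -7.7 -6 -5.5 0 0 0 0.4; -9.9 -7.6 -5.5 0 0 0 0.4; -12.1 -9.3 -5.5 0 0 0 0.4; -14.3 -11 -5.5 0 0 0 0.4; -15.8 -12.2 -5.5 0 0 0 0.4")

```text
t: 32.97
ee_pos: [0.4396, -0.0596, 0.0947]
eef_rot: [-0.0, 0.708, 0.706, 0.0]
ft_force: [1.2, 0.2, -0.4]
gripper_width: 0.0522
```

carry_out(motion="0 0 0 0 0 0 0.4; 0 0 0 0 0 0 0.4; 0 0 1 0 0 0 0.4; 0 0 2 0 0 0 0.4; 0 0 3 0 0 0 0.4; 0 0 3.5 0 0 0 0.4; 0 0 3.5 0 0 0 0.4; 0 0 3.5 0 0 0 0.4; 0 0 3.5 0 0 0 0.4; 0 0 3.5 0 0 0 0.4")

```text
t: 33.8
ee_pos: [0.4414, -0.0576, 0.0599]
eef_rot: [0.0, 0.707, 0.707, 0.0]
ft_force: [0.2, -0.3, 0.8]
gripper_width: 0.0523
```

```bash
python3 - <<'E'
from h import *
print(to((.441,-.0577,.001)),arm.sense()['gripper_width'])
for n in('top','scene'):
    d=snapshot(n); q=pts(n,.029,.04,(.5634,.1007),.026,d)
    if len(q)>20: print(n,len(q),np.round(np.percentile(q[:,2],[10,50,90]),4),np.round(fitc(q[:,:2]),4),np.round(np.linalg.lstsq(np.c_[q[:,:2]-q[:,:2].mean(0),np.ones(len(q))],q[:,2],rcond=None)[0],3))
    q=pts(n,.033,.044,(.441,-.0577),.014,d); print('knob',len(q),q.size and np.median(q,0).round(4))
    q=pts(n,.09,.105,(.569,-.089),.014,d); print('wknob',len(q),q.size and np.median(q,0).round(4))
E
```

```text
(array([-0.01, -0.05,  5.89]), array([ 0.03,  0.  , -0.04])) 0.05233433799369577
top 78 [0.0308 0.0331 0.0349] [0.564  0.1003 0.0188] [ 0.005 -0.01   0.033]
knob 0 0
wknob 59 [ 0.5698 -0.0894  0.0962]
scene 73 [0.0301 0.0334 0.0349] [0.5626 0.1006 0.019 ] [ 0.004 -0.001  0.033]
knob 33 [ 0.4407 -0.0591  0.0379]
wknob 55 [ 0.57   -0.0899  0.0961]
```

Small basket seated: rim about 34 mm, level. Now the small lid.

carry_out(motion="0 0 1 0 0 0 0.4; 0 0 2 0 0 0 0.4; 0 0 3 0 0 0 0.4; 0 0 4 0 0 0 0.4; 0 0 5 0 0 0 0.4; 0 0 5.5 0 0 0 0.4; 0 0 5.8 0 0 0 0.4; 0 0 5.8 0 0 0 0.5; 0 0 5.8 0 0 0 0.6; 0 0 5.8 0 0 0 0.65")

```text
t: 34.73
ee_pos: [0.4415, -0.0575, 0.0022]
eef_rot: [0.0, 0.707, 0.707, 0.0]
ft_force: [-0.3, 0.2, 0.3]
gripper_width: 0.0397
```

carry_out(motion="0 0 0 0 0 0 0.7; 0 0 0 0 0 0 0.75; 0 0 0 0 0 0 0.8; 0 0 0 0 0 0 0.85; 0 0 0 0 0 0 0.9; 0 0 0 0 0 0 0.95; 0 0 0 0 0 0 1; 0 0 0 0 0 0 1; 0 0 0 0 0 0 1; 0 0 -0.5 0 0 0 1")

```text
t: 35.57
ee_pos: [0.4405, -0.0576, 0.0062]
eef_rot: [-0.0, 0.707, 0.707, -0.001]
ft_force: [-0.6, -0.4, -0.6]
gripper_width: 0.0132
```

carry_out(motion="0 0 -2 0 0 0 1; 0 0 -4 0 0 0 1; 0 0 -6 0 0 0 1; 0 0 -7.5 0 0 0 1; 1.6 1.2 -8 0 0 0 1; 3.2 2.5 -8 0 0 0 1; 5 3.9 -8 0 0 0 1; 6.8 5.2 -8 0 0 0 1; 8.6 6.6 -8 0 0 0 1; 10.4 8 -8 0 0 0 1")

```text
t: 36.4
ee_pos: [0.5217, 0.0474, 0.0869]
eef_rot: [-0.0, 0.707, 0.707, -0.0]
ft_force: [0.1, -1.1, -0.7]
gripper_width: 0.0132
```

carry_out(motion="1.8 1.4 0 0 0 0 1; 3.6 2.8 0 0 0 0 1; 4.8 3.7 0 0 0 0 1; 5.4 4.2 0 0 0 0 1; 5.4 4.2 1 0 0 0 1; 5.4 4.2 2 0 0 0 1; 5.4 4.2 2.5 0 0 0 1; 5.4 4.2 2.5 0 0 0 1; 5.4 4.2 2.5 0 0 0 1; 5.4 4.2 2.5 0 0 0 1")

```text
t: 37.23
ee_pos: [0.5631, 0.0998, 0.0619]
eef_rot: [-0.0, 0.708, 0.707, 0.0]
ft_force: [0.4, 0.4, -0.1]
gripper_width: 0.0127
```

```bash
python3 - <<'E'
from h import *
s=arm.sense();print(to((.5633,.1007,.030)),s['gripper_width'],s['ee_pos'])
d=snapshot('scene')
cv2.imwrite('pics/a7.png',cv2.convertScaleAbs(cv2.resize(d['pixels'][140:240,310:430],(600,500),interpolation=cv2.INTER_CUBIC),alpha=1.4))
E
```

```text
(array([0.09, 0.02, 3.19]), array([ 0.  , -0.01, -0.09])) 0.012738363022017989 [0.56308868 0.09976735 0.06186719]
```

View pics/a7.png

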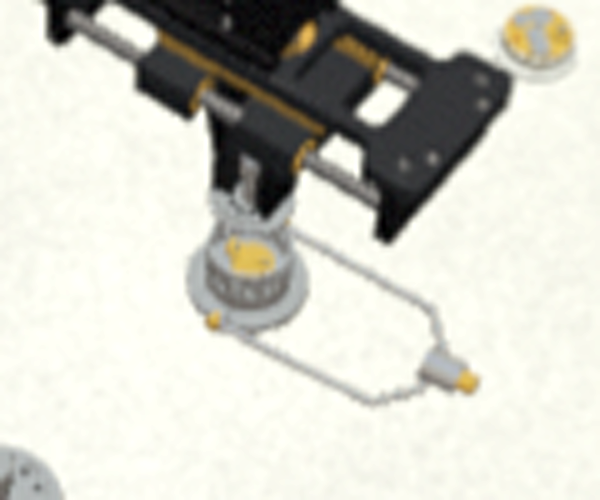

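The lid hangs level above the small basket (crop (250,215)), and the movement is clear.

carry_out(motion="0.1 0 0.5 0 0 0 1; 0.1 0 1 0 0 0 1; 0.1 0 1.5 0 0 0 1; 0.1 0 2 0 0 0 1; 0.1 0 2.4 0 0 0 1; 0.1 0 2.7 0 0 0 1; 0.1 0 2.9 0 0 0 1; 0.1 0 3.1 0 0 0 1; 0.1 0 3.15 0 0 0 1; 0.1 0 3.15 0 0 0 1")

```text
t: 38.12
ee_pos: [0.5633, 0.1013, 0.0301]
eef_rot: [0.0, 0.707, 0.707, -0.0]
ft_force: [-0.7, 0.3, -0.0]
gripper_width: 0.0131
```

carry_out(motion="0 0 0 0 0 0 1; 0 0 0 0 0 0 0.8; 0 0 0 0 0 0 0.75; 0 0 0 0 0 0 0.7; 0 0 0 0 0 0 0.6; 0 0 0 0 0 0 0.5; 0 0 0 0 0 0 0.5; 0 0 -1 0 0 0 0.5; 0 0 -2.5 0 0 0 0.5; 0 0 -4 0 0 0 0.5")

```text
t: 38.95
ee_pos: [0.563, 0.101, 0.071]
eef_rot: [0.0, 0.707, 0.707, -0.0]
ft_force: [0.5, 0.0, -0.3]
gripper_width: 0.0435
```

carry_out(motion="0 0 -2 0 0 0 0.5; 0 0 -4 0 0 0 0.5; 0 0 -7 0 0 0 0.5; 0 0 -10 0 0 0 0.5; 0 -2 -12 0 0 0 0.5; 0 -5 -12 0 0 0 0.5; 0 -8 -12 0 0 0 0.5; 0 -10 -12 0 0 0 0.5; 0 -10 -12 0 0 0 0.5; 0 -10 -12 0 0 0 0.5")

```text
t: 39.78
ee_pos: [0.4628, 0.1018, 0.191]
eef_rot: [-0.001, 0.707, 0.707, 0.001]
ft_force: [0.2, 0.2, 0.6]
gripper_width: 0.0439
```

```bash
python3 - <<'E'
from h import *
D={n:snapshot(n) for n in('top','scene')}
for n,d in D.items():
    for k,g,z,r in(('small',(.5634,.1005),.037,.024),('wide',(.5695,-.089),.067,.032)):
        q=pts(n,z-.005,z+.006,g,r,d); q=q[np.hypot(q[:,0]-g[0],q[:,1]-g[1])>.011]
        print(n,k,len(q),np.round(np.percentile(q[:,2],[10,50,90]),4),np.round(np.linalg.lstsq(np.c_[q[:,:2]-q[:,:2].mean(0),np.ones(len(q))],q[:,2],rcond=None)[0],3)) if len(q)>10 else print(n,k,len(q))
        q=pts(n,z+.024,z+.036,g,.014,d); print(' knob',len(q),q.size and np.median(q,0).round(4))
    q=pts(n,.012,.022,(.594,.3065),.03,d); print(' mov',len(q),np.round(cv2.minEnclosingCircle(q[:,:2].astype(np.float32))[0],4) if len(q) else '')
e=D['scene']['pixels']
cv2.imwrite('pics/a8.png',cv2.convertScaleAbs(cv2.resize(e[130:300,260:430],(600,600),interpolation=cv2.INTER_CUBIC),alpha=1.2))
E
```

```text
top small 75 [0.0337 0.036  0.0383] [-0.029  0.023  0.036]
 knob 2 [0.5594 0.1027 0.0659]
top wide 543 [0.064  0.0664 0.0685] [ 0.015 -0.004  0.066]
 knob 59 [ 0.57   -0.0891  0.0959]
 mov 67 [0.6014 0.3084]
scene small 131 [0.0333 0.0363 0.0386] [-0.026  0.062  0.036]
 knob 33 [0.5623 0.101  0.0663]
scene wide 399 [0.0645 0.0667 0.0689] [-0.005  0.01   0.067]
 knob 50 [ 0.57   -0.0895  0.0959]
 mov 117 [0.5947 0.3076]
```

View pics/a8.png

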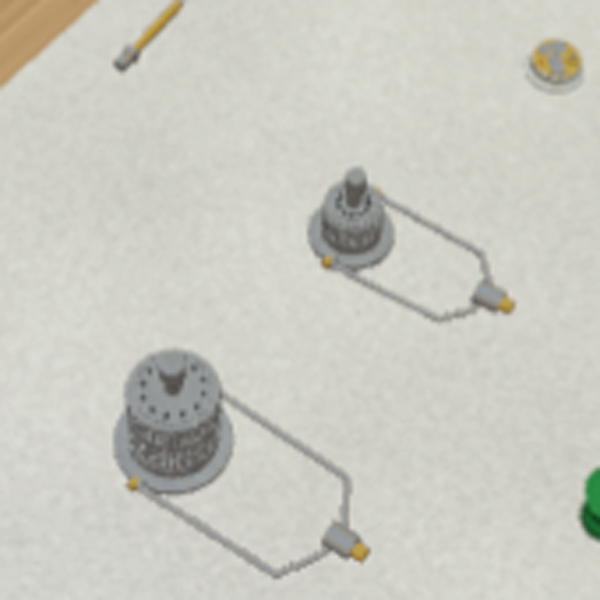

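Both stacks are closed, level and at the expected heights: small disc at 36.3 mm (37 expected), small knob top at 66.3 mm (67 expected). The movement is unmoved, so I hand in.

```bash
python3 -c "
from station import job_done
print(job_done())"
```

```text
the job is handed in; nothing more can be done
None
```

Both carriers are loaded and the job is handed in at about 40 s on the robot's clock. The wide carrier holds the deep basket, divided basket and wide lid; the narrow carrier holds the small basket and small lid.

**Final checks:** every height came out within about 1 mm of nominal.

| Piece | Measured (mm) | Nominal (mm) |
|---|---|---|
| Deep basket rim | 43 | 44 |
| Divided basket rim | about 63–64 | 64 |
| Wide lid disc | 66.5 | 67 |
| Wide lid knob top | 96 | 97 |
| Small basket rim | 33–34 | 34 |
| Small lid disc | 36.3 | 37 |
| Small lid knob top | 66.3 | 67 |

- **Level:** the last scene picture shows both stacks upright with the lids on. The plane fit was flat for the three baskets and close to flat for the wide lid. For the small lid it gave up to 3.5° of tilt in the scene view, from few points that included rim edges. I put that down to noise, because the disc and knob heights fit a seated lid.
- **Movement:** its centre is unchanged in the scene view, to within 1 mm. The top view gave a figure about 8 mm off, from about a quarter of the points it had at the start. I took that as the arm partly hiding it, but did not confirm it.

**What disagreed:** the fingertips were about 13.5 mm above the reported TCP height, not 17 mm below it as the description says. Because of that, the first grasp closed in the air above the deep basket without touching it. I measured the offset from the depth images and used it for every later grasp.

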